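# Reset the jam-nutted depth stop

### The arm

A 7-joint arm with a two-finger parallel gripper is mounted at the origin on a cart in front of the work surface, level with it; the furniture and walls round the work are solid. World frame = base frame: x ahead of the robot, y to its left, z up, the work surface at z = 0. Lengths are in m, angles in rad, forces in N, time in s.
With the tool pointing down it reaches from about 0.4 to 0.925 m from the base axis. Payload 5.6 kg.
Tool frame: the origin (TCP) lies between the finger pads; the fingertips stand 19 mm ahead of it and the grasp point (between the pads) is the TCP (tip_reach is the distance from the TCP to the fingertips, in m); z points along the fingers, y is the line along which they close (so a half turn about z gives the same grasp; the last joint's range is limited). The gripper opens to 85 mm and grips with 20 to 120 N. Pads are 22 mm wide; open, the fingers measure 114 mm over their backs; the gripper's body (76 mm by 85 mm) begins 54 mm behind the grasp point. The pads swing forward as they close: fully open they stand 13 mm farther back than shut.
Start: joints at [-1.37, 0.468, -0.012, 1.603, 0.006, 1.071, -0.056], TCP at [0.157, 0.631, 0.25] pointing down, gripper open.
Joint ranges: [-2.53, 2.53], [-0.31, 2.02], [-1.57, 1.55], [0.28, 2.44], [-1.29, 4.43], [0.15, 1.84], [-2.92, 2.92]. Speed limits (rad/s): [2.57, 2.57, 3.14, 3.14, 3.14, 3.14, 3.14].

### API

Orientations are given as a unit quaternion [x, y, z, w].
In Python, from bench import * gives the robot as it stands. The module is installed in compiled form; this text tells all that it offers.
- The arm moves only by the shell command python3 -m inch 'ROWS' [FORCE]. ROWS is text: rows parted by semicolons, each of 5 numbers parted by spaces: the closure, from 0 (fully open) to 1 (shut), then the shift along the world's x, y, z in m, then the turn about the world's z in degrees. In form: hand dx dy dz yaw; .... A call has 1 to 5 rows; each row shifts and turns the commanded pose from where the row before left it; what a row does not reach is not made up. A row lasts 1/10 s, in which the tool goes at most 50 mm and 8.59 degrees, less where a joint would pass 70% of its speed; a pose out of reach is approached as far as the arm can. A call with a gripper value outside its range is refused whole. The fingers move at their own pace and stop on an object; FORCE is the grip in N (left out, the last holds). Time passes only in rows, so rows that do not move let the fingers close. It gives the time, the measured TCP pose, the force, the opening and the grip force at its end, in the units of the state.
- get_state(): the state, without advancing time (a new reading comes with each control period).
- snapshot(name): name is "scene" or "top"; returns (picture, depth): 480x640x3 uint8, red, green, blue; 480x640 float32, m along the optical axis (not along the pixel's ray), 0 where there is no reading.
- get_calibration(name): a dict with "intrinsics" (3x3 intrinsics, pixels), "camera_from_world" (4x4, takes a point from world to camera coordinates). Camera axes: x right, y down, z forward; pixel columns grow to the right and rows downward; lengths in m; the calibration is good to about 2 mm. A picture is of the moment at which its call begins. get_calibration takes no time and is no camera call.
- finish_job(): hands the job in; it is judged then, once.
The state is a dict: "time": time; "joints": joint angles; "qd": joint speeds; "tau": joint torques, N m; "tcp_pos": TCP position; "tool_rot": TCP orientation; "ft_force": force on the tool from outside, world axes, zero at the start; "wrist_torque": the same for the moment, N m; "finger_gap": finger opening in m; "finger_force": force on a finger pad.
Only numpy, scipy, OpenCV 4.12 (cv2) and the standard library are available. Lean on these libraries where they do the work, as an engineer would, in place of code of your own. Each camera call takes 0.05 s, during which the arm holds its last target. There are 200 camera calls.

### The job

On the depth stop with the rectangular base, loosen the hexagonal jam nut by about an eighth of a turn anticlockwise, turn the brass key-shaped adjuster above it until its nose points along the raised ridge on the stop's arm, then turn the nut back clockwise until it is fully tight, and let go. Leave the other stop, on the round base with the round nut, untouched.

Things in the scene. Friction and masses are not known exactly. Their poses are not given: they have to be found in the camera images.
- screw_stop: Depth stop fixed to the bench: dark rectangular base 106 x 66 mm, grey C-frame with a column at +x and an arm 36 mm wide, top at 52 mm, forward from it. Origin: on the worktop on the vertical screw axis; x points to the column, z up. On the axis: boss 30 mm across up to 70 mm, nut, brass key. Index ridge: steel bar on the arm, 28 to 41 mm from the axis towards -x, 56 mm high.
- jam_nut (a joint): Steel hexagonal nut on the screw axis, 70 to 90 mm high, 50 mm across flats. Value: rad, 0 = tight (end stop; starts there), grows as loosened anticlockwise from above, end stop at 1.0. At 0 two flats face +y and -y of the stop, the others every 60 degrees; they turn with it. Stiff (0.12 N m), stays put, does not rise. The adjuster may be turned only while this nut is loose.
- adjuster (a joint): Brass key on the screw axis: upright bar 28 mm long, 12 mm thick, 100 to 126 mm high, bare 13 mm thread below it; a narrow nose at one end reaches 19 mm from the axis. Value: rad, anticlockwise from above positive, 0 = nose towards -x of the stop, at the ridge. Starts 0.6 to 1.25 clockwise (negative); limits -1.6 and 1.6. Turns at 0.04 N m; stays put, does not rise.
- round_stop: The other depth stop, already set and locked, to be left untouched: the same frame and brass key, but a round base 92 mm across and a round knurled nut 50 mm across; 126 mm high. Origin on the worktop, on its screw axis.
Mind the look-alikes: they are no part of the job. What is shaped like the screw_stop but orange is not meant.

How it is judged:
By the outcome, as a careful person would: the job done as asked, in the order asked, and still so for the second after the job is handed in, with the robot touching nothing.
It also fails if it takes over 58 s, if anything falls off the work surface, if the arm or the gripper's body presses on something with over 40 N, if the wrist force passes 120 N, or if a joint passes its speed limit or range.

## Working session

There is one attempt and no reset: what is moved stays moved. The work goes in short steps, Python scripts to look and compute and a shell command to move; the robot and the scene stay as the last step left them, time stands still between calls to the robot, and variables do not carry over. Pictures are saved under pics/ and viewed, at most 10 in all, crops included, and the job is handed in when it is done.

```bash
mkdir -p pics; python3 - <<'E'
from bench import *
import cv2,numpy as np
for n in("top","scene"):
    p,d=snapshot(n); cv2.imwrite(f"pics/{n}0.png",p[:,:,::-1]); np.save(f"pics/{n}0.npy",d)
    c=get_calibration(n); print(n,np.round(c["intrinsics"],1).tolist(),np.round(c["camera_from_world"],3).tolist(), (d>0).mean())
s=get_state();print(s)
E
```

```text
top [[535.4, 0.0, 310.7], [0.0, 535.4, 245.3], [0.0, 0.0, 1.0]] [[0.007, -0.999, 0.034, -0.033], [-0.996, -0.01, -0.088, 0.484], [0.089, -0.034, -0.995, 0.923], [0.0, 0.0, 0.0, 1.0]] 0.9962174479166667
scene [[469.0, 0.0, 314.0], [0.0, 469.0, 240.6], [0.0, 0.0, 1.0]] [[0.731, -0.682, -0.001, -0.349], [-0.526, -0.563, -0.638, 0.277], [0.434, 0.467, -0.77, 0.667], [0.0, 0.0, 0.0, 1.0]] 0.995791015625
{'time': 0.1, 'joints': array([-1.37001144,  0.46829933, -0.01158889,  1.60354272,  0.00598292,
        1.07141214, -0.05627418]), 'qd': array([-0.00036599, -0.00106766,  0.00060517, -0.00352079, -0.00057268,
       -0.00093065,  0.00317255]), 'tau': array([ 3.83835068e-04, -5.33518803e+01,  2.11523857e-02, -2.51968235e+01,
        1.14610913e-02,  4.23831545e-03, -4.53285384e-05]), 'tcp_pos': array([0.15684536, 0.63029731, 0.24942229]), 'tool_rot': array([ 1.21620166e-01,  9.92576382e-01, -8.12298546e-04, -4.49736534e-05]), 'ft_force': array([-0.63908828,  0.32817424, -0.25031261]), 'wrist_torque': array([-0.00451503,  0.03771908,  0.04587735]), 'finger_force': 0.0, 'finger_gap': 0.08552036006489738}
```

View pics/top0.png

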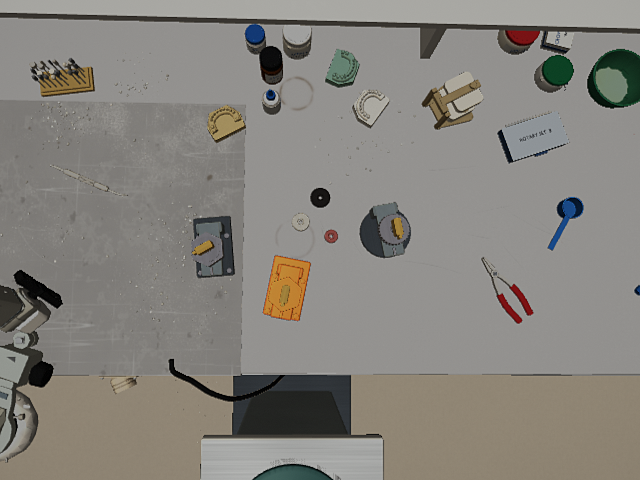

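View pics/scene0.png

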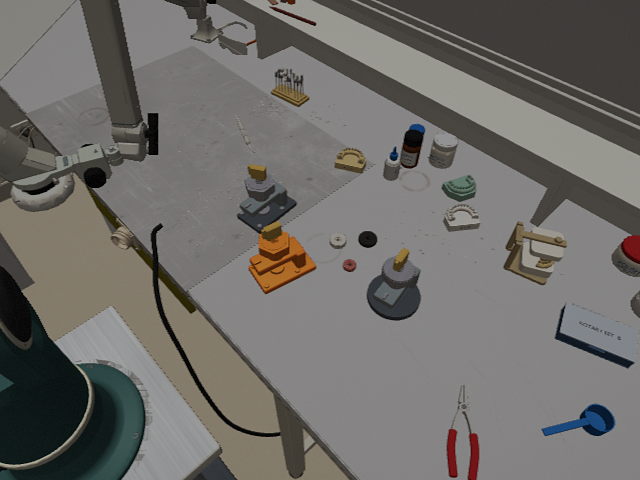

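Top: the target stop is at about (213,247), the orange look-alike at (287,288) and the round stop at (388,230). In the scene view the target is at about (265,200). Next I'll zoom in on it and measure its points with depth.

```bash
cat > h.py <<'E'
from bench import *
import cv2,numpy as np
def pts(n,d):
    c=get_calibration(n);K=c["intrinsics"];T=np.linalg.inv(c["camera_from_world"])
    v,u=np.mgrid[:480,:640]
    P=np.stack([(u-K[0,2])/K[0,0]*d,(v-K[1,2])/K[1,1]*d,d],-1)
    return P@T[:3,:3].T+T[:3,3]
def ray(n,u,v,z):
    c=get_calibration(n);K=c["intrinsics"];T=np.linalg.inv(c["camera_from_world"])
    r=T[:3,:3]@np.linalg.solve(K,[u,v,1.]);o=T[:3,3]
    return o+r*(z-o[2])/r[2]
E
python3 - <<'E'
from h import *
a=cv2.imread("pics/top0.png")[200:290,180:310]; b=cv2.imread("pics/scene0.png")[155:240,220:320]
a=cv2.resize(a,None,fx=4,fy=4,interpolation=2)[:340,:400];b=cv2.resize(b,None,fx=4,fy=4,interpolation=2)
cv2.imwrite("pics/z0.png",np.hstack([a,b]))
for n,(x0,x1,y0,y1) in dict(top=(188,242,210,282),scene=(232,302,160,232)).items():
    d=np.load(f"pics/{n}0.npy");P=pts(n,d)[y0:y1,x0:x1]
    im=cv2.imread(f"pics/{n}0.png")[y0:y1,x0:x1];h=cv2.cvtColor(im,cv2.COLOR_BGR2HSV)
    br=(h[...,0]>10)&(h[...,0]<32)&(h[...,1]>130)
    Q=P[br];Q=Q[Q[:,2]>.09];print(n,"brass",len(Q),Q.mean(0).round(4),np.percentile(Q[:,2],[5,50,95]).round(4))
    T=Q[Q[:,2]>.12]
    if len(T)>5: print(" toprect",cv2.minAreaRect((T[:,:2]*1000).astype(np.float32)))
    for lo,hi,nm in((.086,.094,"nut"),(.048,.0535,"arm"),(.0535,.06,"ridge"),(.006,.03,"base")):
        m=(P[...,2]>lo)&(P[...,2]<hi)&~br
        if m.sum()>5: print(nm,m.sum(),P[m].mean(0).round(4),np.median(P[m][:,2]).round(4),cv2.minAreaRect((P[m][:,:2]*1000).astype(np.float32)))
E
```

```text
top brass 168 [0.4699 0.1426 0.1248] [0.1135 0.1262 0.1285]
 toprect ((469.3922424316406, 144.7792205810547), (11.530860900878906, 32.299095153808594), 30.12773323059082)
nut 602 [0.4701 0.1413 0.0909] 0.091 ((470.98736572265625, 143.56024169921875), (55.90946960449219, 49.71977615356445), 67.31103515625)
arm 403 [0.479  0.1421 0.0515] 0.0516 ((474.3448791503906, 143.57147216796875), (90.71200561523438, 43.146480560302734), 5.190042972564697)
ridge 137 [0.4717 0.1429 0.0547] 0.0544 ((474.40887451171875, 143.24691772460938), (88.14393615722656, 37.27613830566406), 3.997497320175171)
base 865 [0.4861 0.1336 0.0125] 0.0123 ((484.93109130859375, 140.9793701171875), (123.53080749511719, 92.86763763427734), 2.0765833854675293)
scene brass 363 [0.4362 0.0833 0.1282] [0.105  0.1238 0.1283]
 toprect ((302.80377197265625, -126.84967041015625), (656.6373901367188, 37.21026611328125), 57.56074523925781)
nut 346 [0.467  0.1378 0.09  ] 0.09 ((469.5535583496094, 140.2496337890625), (47.69713592529297, 49.92432403564453), 65.1501235961914)
arm 358 [0.4672 0.1374 0.0512] 0.0513 ((473.98370361328125, 142.73948669433594), (91.92921447753906, 36.30590057373047), 3.336214780807495)
ridge 53 [0.461  0.1373 0.0551] 0.0546 ((473.98876953125, 137.88677978515625), (84.65882110595703, 27.672039031982422), 3.978238582611084)
base 847 [0.4729 0.1306 0.0128] 0.0119 ((481.50189208984375, 143.48226928710938), (105.55529022216797, 66.50895690917969), 5.482273578643799)
```

View pics/z0.png

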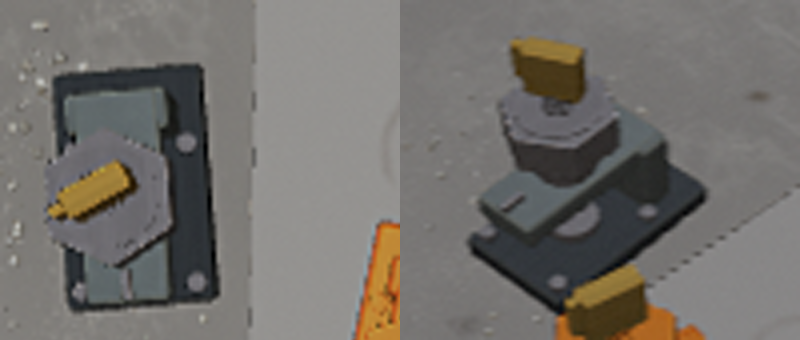

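The crop shows the hex nut with the brass nose pointing image-left and slightly down, roughly 120° world. The ridge is at image-bottom, at about 185°, so the stop's yaw is about +5°. The axis is near (0.4705, 0.143), and the measured heights (nut 90, key 126, arm 52 mm) match the text. Moving over it now, with the finger line going from 76° to 35°, across two nut flats.

```bash
python3 -m inch '0 .022 -.034 0 -3; 0 .022 -.034 0 -3; 0 .022 -.034 0 -3; 0 .022 -.034 0 -3; 0 .022 -.034 0 -3' 40
python3 -m inch '0 .022 -.034 0 -3; 0 .022 -.034 0 -3; 0 .022 -.034 0 -3; 0 .022 -.034 0 -3; 0 .022 -.034 0 -3'
python3 -m inch '0 .022 -.034 0 -3; 0 .022 -.034 0 -3; 0 .022 -.034 0 -3; 0 .022 -.034 0 -2; 0 0 0 0 0'
```

```text
time: 0.6
tcp_pos: [0.2676, 0.4591, 0.25]
tool_rot: [0.251, 0.968, -0.0, -0.0]
ft_force: [0.3, -0.6, 0.3]
finger_gap: 0.0857
finger_force: 0.0
time: 1.1
tcp_pos: [0.3774, 0.2892, 0.2502]
tool_rot: [0.375, 0.927, -0.0, -0.0]
ft_force: [0.0, 0.5, -0.2]
finger_gap: 0.0855
finger_force: 0.0
time: 1.6
tcp_pos: [0.4674, 0.1494, 0.2504]
tool_rot: [0.466, 0.885, -0.001, 0.001]
ft_force: [-0.5, -0.3, -0.1]
finger_gap: 0.0855
finger_force: 0.0
```

```bash
python3 -m inch '0 .0034 -.0064 -.03 0; 0 0 0 -.04 0; 0 0 0 -.04 0; 0 0 0 -.04 0; 0 0 0 -.021 0'
python3 -m inch '0 0 0 0 0; .2 0 0 0 0;.3 0 0 0 0;.35 0 0 0 0; .38 0 0 0 0'
```

```text
time: 2.1
tcp_pos: [0.466, 0.1483, 0.0762]
tool_rot: [0.461, 0.887, -0.002, -0.002]
ft_force: [-1.2, 0.4, -0.2]
finger_gap: 0.0851
finger_force: 0.0
time: 2.6
tcp_pos: [0.469, 0.1488, 0.0804]
tool_rot: [0.461, 0.887, 0.001, 0.001]
ft_force: [-0.3, -0.5, 0.0]
finger_gap: 0.0533
finger_force: 0.0
```

```bash
python3 -m inch '.36 .002 -.0058 -.001 0; .36 0 0 0 0; .36 0 0 0 0'; python3 - <<'E'
from h import *
p,d=snapshot("scene"); q,e=snapshot("top")
a=cv2.resize(p[130:240,220:320,::-1],None,fx=4,fy=4,interpolation=2);b=cv2.resize(q[190:300,160:260,::-1],None,fx=4,fy=4,interpolation=2)
cv2.imwrite("pics/g1.png",np.hstack([a,b]))
s=get_state();print(s["tcp_pos"],s["finger_gap"])
E
```

```text
time: 2.9
tcp_pos: [0.4708, 0.1423, 0.0785]
tool_rot: [0.462, 0.887, 0.0, 0.0]
ft_force: [0.7, -0.0, 1.0]
finger_gap: 0.0546
finger_force: 0.3
[0.47064446 0.14248401 0.07839219] 0.05423727466259875
```

View pics/g1.png

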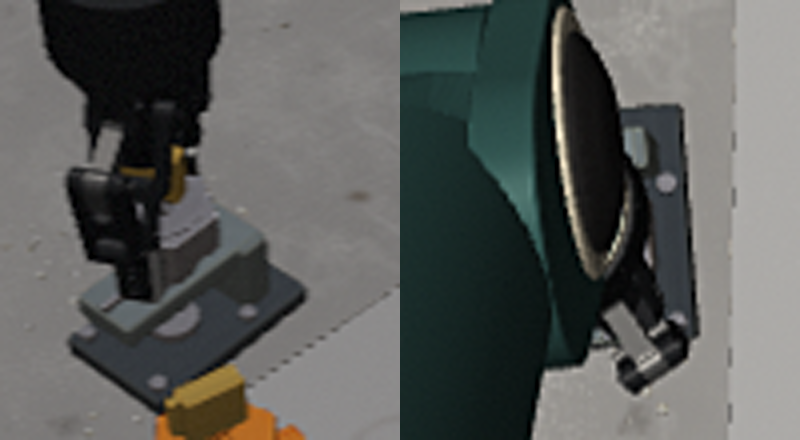

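The pads straddle the nut on opposite flats, and the key is clear of the body. Closing.

```bash
python3 -m inch '.45 0 0 0 0; .6 0 0 0 0;.6 0 0 0 0;.6 0 0 0 0' 40; python3 -c "
from bench import *
s=get_state();print(s['wrist_torque'],s['tcp_pos'])"
```

```text
time: 3.4
tcp_pos: [0.4725, 0.1436, 0.0792]
tool_rot: [0.461, 0.887, 0.002, 0.002]
ft_force: [4.2, 1.9, 5.1]
finger_gap: 0.0495
finger_force: 41.7
[ 0.58652705 -0.9705469   0.10671056] [0.47247007 0.14364134 0.0792329 ]
```

```bash
python3 -m inch '.6 .0015 .001 0 0; .6 0 0 0 7.5; .6 0 0 0 7.5; .6 0 0 0 7.5;.6 0 0 0 0'; python3 -c "
from bench import *
s=get_state();print(s['wrist_torque'],s['tcp_pos'])"
```

```text
time: 3.9
tcp_pos: [0.4725, 0.1436, 0.0792]
tool_rot: [0.278, 0.96, 0.001, 0.001]
ft_force: [-0.6, 0.1, 9.6]
finger_gap: 0.0492
finger_force: 42.5
[ 0.50220364 -0.30061846  0.13322346] [0.47246734 0.14361486 0.07919424]
```

```bash
python3 -m inch '.6 0 0 0 7.5; .6 0 0 0 7.5; .6 0 0 0 7.5;.6 0 0 0 0;.6 0 0 0 0'; python3 -c "
from bench import *
s=get_state();print(s['wrist_torque'],s['tcp_pos'])"
```

```text
time: 4.4
tcp_pos: [0.4723, 0.1435, 0.0792]
tool_rot: [0.087, 0.996, 0.0, 0.0]
ft_force: [-0.1, -1.1, 9.9]
finger_gap: 0.0494
finger_force: 42.6
[ 0.59177244 -0.08182174  0.0804029 ] [0.47234521 0.1434524  0.07917166]
```

Nut turned 45.5°. Now I'll open, rise above the key, turn toward its orientation, and check.

```bash
python3 -m inch '.3 0 0 0 0; .1 0 0 0 0; 0 0 0 0 0; 0 0 0 .035 0; 0 0 0 .045 0'
python3 -m inch '0 0 0 .03 -8; 0 0 0 .03 -8; 0 0 0 .03 -8; 0 -.045 0 .03 -8; 0 -.045 0 0 -8'
python3 -m inch '0 -.03 .04 0 -8; 0 0 .045 0 -2; 0 0 .045 0 0; 0 0 .02 0 0; 0 0 0 0 0'
python3 - <<'E'
from h import *
p,d=snapshot("scene"); q,e=snapshot("top")
a=cv2.resize(p[130:240,220:320,::-1],None,fx=4,fy=4,interpolation=2);b=cv2.resize(q[190:300,160:260,::-1],None,fx=4,fy=4,interpolation=2)
cv2.imwrite("pics/g2.png",np.hstack([a,b]));cv2.imwrite("pics/t2.png",q[:,:,::-1]);np.save("pics/t2.npy",e);cv2.imwrite("pics/s2.png",p[:,:,::-1]);np.save("pics/s2.npy",d)
E
```

```text
time: 4.9
tcp_pos: [0.4697, 0.1428, 0.1569]
tool_rot: [0.087, 0.996, -0.002, -0.003]
ft_force: [1.8, -0.3, -0.8]
finger_gap: 0.0856
finger_force: 0.0
time: 5.4
tcp_pos: [0.3863, 0.1441, 0.2786]
tool_rot: [0.426, 0.905, 0.002, 0.002]
ft_force: [-1.1, -0.1, 0.5]
finger_gap: 0.0854
finger_force: 0.0
time: 5.9
tcp_pos: [0.3598, 0.2895, 0.2754]
tool_rot: [0.487, 0.874, -0.0, -0.0]
ft_force: [-1.0, -0.5, 0.0]
finger_gap: 0.0858
finger_force: 0.0
```

View pics/g2.png

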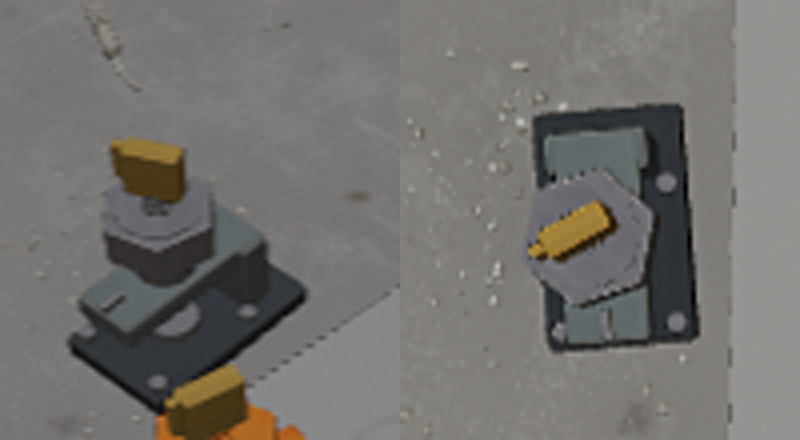

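The nut has turned 45° and the key hasn't moved. Next I'll measure the stop's yaw and the key's angle by ray casting.

```bash
python3 - <<'E'
from h import *
for n,f in(("top","t2"),("scene","s2")):
    im=cv2.imread(f"pics/{f}.png");P=pts(n,np.load(f"pics/{f}.npy"));X=P
    near=np.hypot(P[...,0]-.472,P[...,1]-.1435)
    h=cv2.cvtColor(im,cv2.COLOR_BGR2HSV)
    br=(h[...,0]>10)&(h[...,0]<32)&(h[...,1]>120)
    def rect(m,z,nm):
        v,u=np.nonzero(m)
        Q=np.array([ray(n,a,b,z)[:2]*1000 for a,b in zip(u,v)],np.float32)
        r=cv2.minAreaRect(Q);w,v_=np.linalg.eigh(np.cov(Q.T));ax=v_[:,1]
        print(n,nm,len(Q),np.round(r[0],1),np.round(r[1],1),round(r[2],1),"mean",Q.mean(0).round(1),"pca",round(np.degrees(np.arctan2(ax[1],ax[0]))%180,1))
    rect(br&(near<.03)&(P[...,2]>.122),.126,"keytop")
    rect((near<.085)&(P[...,2]>.006)&(P[...,2]<.02),.012,"base")
    rect((near<.075)&(P[...,2]>.046)&(P[...,2]<.06),.052,"arm")
    rect((near<.035)&(P[...,2]>.086)&(P[...,2]<.096),.09,"nut")
E
```

```text
top keytop 145 [469.3 144.7] [11.9 32.5] 30.8 mean [470.3 143.5] pca 119.2
top base 886 [466.7 159.8] [133.4 148.3] 89.5 mean [485.  135.3] pca 8.5
top arm 551 [474.  145.1] [91.5 42.6] 2.7 mean [477.8 142.5] pca 5.6
top nut 626 [470.8 143.2] [56.9 49.8] 50.9 mean [470.3 141.5] pca 17.6
scene keytop 86 [468.3 143.5] [14.8 31.3] 33.3 mean [469.2 142.5] pca 119.1Traceback (most recent call last):
  File "<stdin>", line 13, in <module>
  File "<stdin>", line 9, in rect
  File "h.py", line 9, in ray
    c=get_calibration(n);K=c["intrinsics"];T=np.linalg.inv(c["camera_from_world"])
ValueError: time passes only in moves, steps and waits
```

Stop yaw is about 5.2° (the grip on the nut gave 5.1°) and the key is at about 119.6°. I'll go over the key with the finger line at about 29.7°.

```bash
python3 -m inch '0 .028 -.036 0 -2; 0 .028 -.036 0 0; 0 .028 -.036 0 0; 0 .0285 -.038 0 0; 0 0 0 0 0'
python3 -m inch '0 0 0 0 0; 0 0 0 -.04 0; 0 0 0 -.04 0; 0 0 0 -.04 0; 0 0 0 0 0'
```

```text
time: 6.5
tcp_pos: [0.4762, 0.1328, 0.2762]
tool_rot: [0.51, 0.86, -0.001, 0.001]
ft_force: [-1.6, -0.1, -0.5]
finger_gap: 0.0858
finger_force: 0.0
time: 7.0
tcp_pos: [0.4688, 0.1402, 0.1518]
tool_rot: [0.504, 0.864, -0.004, -0.003]
ft_force: [0.2, -0.8, -0.1]
finger_gap: 0.0856
finger_force: 0.0
```

```bash
python3 -m inch '.3 .0015 .0015 -.02 0; .5 0 0 -.02 0; .6 0 0 0 0; .6 0 0 0 0; .6 0 0 0 0' 30
```

```text
time: 7.5
tcp_pos: [0.4758, 0.1428, 0.1178]
tool_rot: [0.504, 0.864, 0.001, 0.001]
ft_force: [-0.2, -0.1, -0.6]
finger_gap: 0.0342
finger_force: 0.0
```

```bash
python3 -m inch '.6 -.003 .0007 -.002 0; .65 0 0 0 0; .65 0 0 0 0; .7 0 0 0 0'; python3 -m inch '1 0 0 0 0; 1 0 0 0 0;1 0 0 0 0; 1 0 0 0 0' 40; python3 -c "
from bench import *
s=get_state();print(s['wrist_torque'],s['tcp_pos'],s['tool_rot'])"
```

```text
time: 7.9
tcp_pos: [0.4719, 0.1431, 0.1142]
tool_rot: [0.504, 0.864, 0.0, 0.0]
ft_force: [-0.3, 0.3, -0.3]
finger_gap: 0.0253
finger_force: 0.0
time: 8.3
tcp_pos: [0.4727, 0.1434, 0.1143]
tool_rot: [0.504, 0.864, 0.001, 0.0]
ft_force: [3.3, 1.6, -0.3]
finger_gap: 0.0114
finger_force: 42.5
[ 0.36362414 -0.55583013  0.03576409] [0.47266473 0.14336788 0.1142615 ] [5.04101125e-01 8.63644209e-01 6.98641156e-04 4.97553421e-04]
```

```bash
python3 -m inch '1 .0008 .0004 0 8; 1 0 0 0 8; 1 0 0 0 8; 1 0 0 0 8; 1 0 0 0 0'; python3 -m inch '1 0 0 0 8; 1 0 0 0 8; 1 0 0 0 8; 1 0 0 0 8; 1 0 0 0 1.6';python3 -m inch '1 0 0 0 0; 1 0 0 0 0'; python3 -c "
from bench import *
s=get_state();print(s['wrist_torque'],s['tcp_pos'],s['tool_rot'])"
```

```text
time: 8.8
tcp_pos: [0.4727, 0.1433, 0.1142]
tool_rot: [0.246, 0.969, 0.0, -0.0]
ft_force: [0.8, 1.0, 1.7]
finger_gap: 0.0112
finger_force: 43.0
time: 9.3
tcp_pos: [0.4727, 0.1432, 0.1142]
tool_rot: [-0.043, 0.999, 0.0, -0.0]
ft_force: [0.8, 0.2, 4.3]
finger_gap: 0.0114
finger_force: 43.1
time: 9.5
tcp_pos: [0.4727, 0.1433, 0.1142]
tool_rot: [-0.042, 0.999, -0.0, -0.0]
ft_force: [-0.6, -1.1, 6.2]
finger_gap: 0.0109
finger_force: 43.3
[-0.10154638  0.01878583 -0.01008343] [0.47265926 0.14326667 0.11418422] [-4.24016823e-02  9.99100628e-01 -1.42312222e-04 -1.14043014e-04]
```

```bash
python3 -m inch '.6 0 0 0 0; .3 0 0 0 0; 0 0 0 0 0; 0 0 0 .04 0; 0 0 0 .04 0'
python3 -m inch '0 0 0 .04 -8; 0 -.03 .04 .04 -7; 0 -.03 .04 0 0; 0 -.03 .04 0 0; 0 -.02 .03 0 0'
python3 -m inch '0 0 0 0 0'
python3 - <<'E'
from h import *
p,d=snapshot("scene"); q,e=snapshot("top")
a=cv2.resize(p[130:240,220:320,::-1],None,fx=4,fy=4,interpolation=2);b=cv2.resize(q[190:300,160:260,::-1],None,fx=4,fy=4,interpolation=2)
cv2.imwrite("pics/g3.png",np.hstack([a,b]))
im=q[:,:,::-1].copy();P=pts("top",e);near=np.hypot(P[...,0]-.472,P[...,1]-.1435)
h=cv2.cvtColor(im,cv2.COLOR_BGR2HSV);br=(h[...,0]>10)&(h[...,0]<32)&(h[...,1]>120)
Q=(P[br&(near<.03)&(P[...,2]>.122)][:,:2]*1000).astype(np.float32)
w,v=np.linalg.eigh(np.cov(Q.T));print(len(Q),cv2.minAreaRect(Q),np.degrees(np.arctan2(v[1,1],v[0,1]))%180)
E
```

```text
time: 10.0
tcp_pos: [0.4715, 0.1431, 0.1936]
tool_rot: [-0.044, 0.999, -0.001, -0.002]
ft_force: [0.6, -0.6, 0.6]
finger_gap: 0.0819
finger_force: 0.0
time: 10.5
tcp_pos: [0.3668, 0.2868, 0.2656]
tool_rot: [0.086, 0.996, 0.0, -0.0]
ft_force: [0.7, 0.5, -0.1]
finger_gap: 0.0854
finger_force: 0.0
time: 10.6
tcp_pos: [0.3657, 0.2889, 0.2654]
tool_rot: [0.082, 0.997, 0.001, -0.001]
ft_force: [-0.4, -0.3, 0.5]
finger_gap: 0.0854
finger_force: 0.0
146 ((468.50592041015625, 142.639404296875), (33.00734329223633, 11.554788589477539), 5.810609340667725) 5.699327471274415
```

View pics/g3.png

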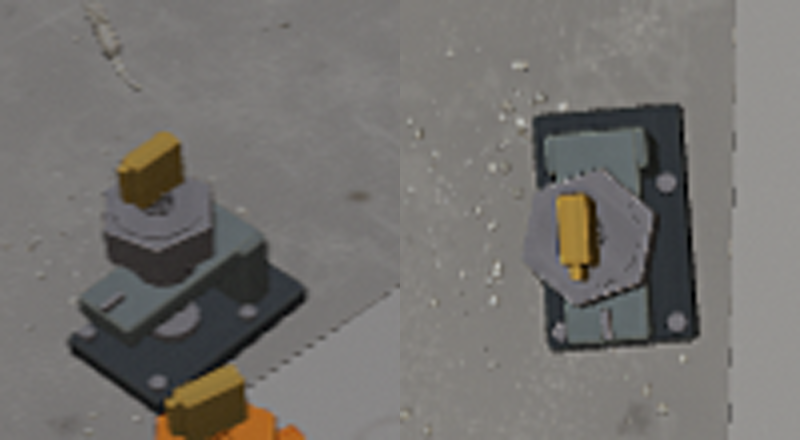

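The key's nose now points at the ridge (key axis 5.7°, stop about 5.2°). The nut is unchanged at about 80°, so I'll go back to it and tighten.

```bash
python3 -m inch '0 .027 -.036 0 0; 0 .027 -.036 0 0; 0 .027 -.036 0 0; 0 .0255 -.037 0 0; 0 0 0 0 0'
python3 -m inch '0 0 0 0 0; 0 0 0 -.03 0; 0 0 0 -.03 0; 0 0 0 -.03 0; 0 0 0 0 0'
```

```text
time: 11.2
tcp_pos: [0.4793, 0.1316, 0.265]
tool_rot: [0.094, 0.996, -0.001, 0.001]
ft_force: [-0.4, -0.4, 0.3]
finger_gap: 0.0853
finger_force: 0.0
time: 11.7
tcp_pos: [0.4725, 0.1395, 0.1719]
tool_rot: [0.086, 0.996, -0.002, -0.004]
ft_force: [0.0, 0.3, 0.2]
finger_gap: 0.0853
finger_force: 0.0
```

```bash
python3 -m inch '0 0 .003 0 0; 0 0 0 -.03 0; 0 0 0 -.03 0; 0 0 0 -.03 0; 0 0 0 0 0'
python3 -m inch '.2 0 0 0 0; .3 0 0 0 0; .3 0 0 0 0'
```

```text
time: 12.2
tcp_pos: [0.4745, 0.1428, 0.084]
tool_rot: [0.086, 0.996, -0.001, -0.002]
ft_force: [-0.3, 1.0, 0.4]
finger_gap: 0.0854
finger_force: 0.0
time: 12.5
tcp_pos: [0.477, 0.1432, 0.0872]
tool_rot: [0.087, 0.996, 0.001, 0.002]
ft_force: [1.0, 0.6, 0.3]
finger_gap: 0.0599
finger_force: 0.0
```

```bash
python3 -m inch '.33 -.0045 .0003 -.008 0; .33 0 0 0 0; .45 0 0 0 0; .6 0 0 0 0; .6 0 0 0 0' 50
python3 -m inch '.6 0 0 0 0; .6 0 0 0 -7.5; .6 0 0 0 -7.5; .6 0 0 0 -7.5; .6 0 0 0 0'; python3 -c "
from bench import *
s=get_state();print(s['wrist_torque'],s['tcp_pos'],s['tool_rot'])"
```

```text
time: 13.0
tcp_pos: [0.4708, 0.1436, 0.0774]
tool_rot: [0.086, 0.996, 0.0, -0.0]
ft_force: [-3.2, 2.1, 5.9]
finger_gap: 0.0492
finger_force: 52.1
time: 13.5
tcp_pos: [0.4711, 0.1443, 0.0775]
tool_rot: [0.28, 0.96, 0.001, -0.0]
ft_force: [-2.0, 5.0, 3.4]
finger_gap: 0.0495
finger_force: 52.1
[ 0.82140798  0.64875623 -0.08923296] [0.47109226 0.14432585 0.07745022] [ 2.80184265e-01  9.59946081e-01  5.20927491e-04 -1.67893941e-04]
```

```bash
python3 -m inch '.6 0 0 0 -7.5; .6 0 0 0 -7.5; .6 0 0 0 -5; .6 0 0 0 0; .6 0 0 0 0';for i in 1; do python3 -c "
from bench import *
s=get_state();print(s['wrist_torque'],s['tcp_pos'],s['tool_rot'])";done
```

```text
time: 14.0
tcp_pos: [0.4715, 0.1448, 0.0775]
tool_rot: [0.441, 0.897, 0.001, -0.0]
ft_force: [-0.5, 6.6, 2.0]
finger_gap: 0.0494
finger_force: 51.9
[ 1.09503401  0.48111785 -0.06920491] [0.47153968 0.14481364 0.07745758] [ 4.41350317e-01  8.97334307e-01  1.01816457e-03 -4.15157772e-05]
```

```bash
python3 -m inch '.6 0 0 0 -2; .6 0 0 0 -1.5; .6 0 0 0 -1.5; .6 0 0 0 0; .6 0 0 0 0'; python3 -c "
from bench import *
s=get_state();print(s['wrist_torque'],s['tcp_pos'],s['tool_rot'])"
```

```text
time: 14.5
tcp_pos: [0.4722, 0.1441, 0.0776]
tool_rot: [0.479, 0.878, 0.001, 0.001]
ft_force: [1.8, 5.9, 0.2]
finger_gap: 0.0491
finger_force: 68.1
[ 1.03979787 -0.19045345  1.96068705] [0.4721781  0.14411895 0.07755254] [4.78782922e-01 8.77932463e-01 9.48722810e-04 7.76901589e-04]
```

The torque jumped to 2 N m, so the nut is against its stop. Releasing and checking.

```bash
python3 -m inch '.3 0 0 0 0; .1 0 0 0 0; 0 0 0 0 0; 0 0 0 .035 0; 0 0 0 .045 0'
python3 -m inch '0 0 0 .04 0; 0 -.03 .04 .04 0; 0 -.03 .04 .03 0; 0 -.03 .04 0 0; 0 -.02 .03 0 0'
python3 -m inch '0 0 0 0 0;0 0 0 0 0'
python3 - <<'E'
from h import *
p,d=snapshot("scene"); q,e=snapshot("top")
a=cv2.resize(p[130:240,220:320,::-1],None,fx=4,fy=4,interpolation=2);b=cv2.resize(q[190:300,160:260,::-1],None,fx=4,fy=4,interpolation=2)
cv2.imwrite("pics/g4.png",np.hstack([a,b]))
im=q[:,:,::-1].copy();P=pts("top",e);near=np.hypot(P[...,0]-.472,P[...,1]-.1435)
h=cv2.cvtColor(im,cv2.COLOR_BGR2HSV);br=(h[...,0]>10)&(h[...,0]<32)&(h[...,1]>120)
f=lambda m:(P[m][:,:2]*1000).astype(np.float32)
Q=f(br&(near<.03)&(P[...,2]>.122))
w,v=np.linalg.eigh(np.cov(Q.T));print(len(Q),cv2.minAreaRect(Q),np.degrees(np.arctan2(v[1,1],v[0,1]))%180)
print("nut",cv2.minAreaRect(f((near<.035)&(P[...,2]>.086)&(P[...,2]<.096))))
E
```

```text
time: 15.0
tcp_pos: [0.4696, 0.1414, 0.1562]
tool_rot: [0.482, 0.876, -0.002, -0.002]
ft_force: [1.0, -0.1, 0.3]
finger_gap: 0.0858
finger_force: 0.0
time: 15.5
tcp_pos: [0.3705, 0.2801, 0.2553]
tool_rot: [0.481, 0.877, 0.001, -0.0]
ft_force: [0.4, -0.4, -1.5]
finger_gap: 0.0854
finger_force: 0.0
time: 15.7
tcp_pos: [0.3719, 0.2781, 0.254]
tool_rot: [0.481, 0.877, -0.0, -0.0]
ft_force: [0.2, -0.4, 0.6]
finger_gap: 0.0851
finger_force: 0.0
146 ((468.5719299316406, 142.53665161132812), (32.886749267578125, 11.512161254882812), 6.136073589324951) 5.733984154522801
nut ((470.7255859375, 143.18214416503906), (55.51494216918945, 50.15132522583008), 4.754497051239014)
```

View pics/g4.png

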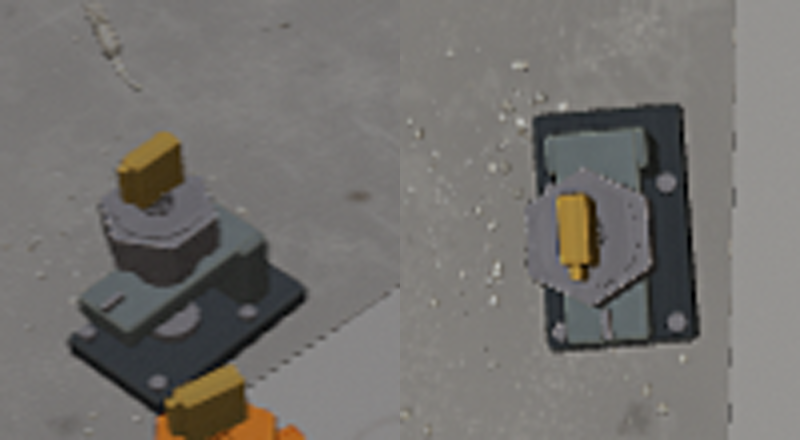

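The nut is back at 4.8° with its starting orientation, the key points along the ridge, and the gripper is clear. Handing in.

```bash
python3 -c "
from bench import *
print(finish_job())"
```

```text
the job is handed in; nothing more can be done
None
```

Job handed in, no verdict returned: nut loosened about 45°, brass nose set to within about 1° of the ridge line, nut retightened until it hit its stop (about 2 N m), then let go; the round stop was never touched.

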